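# Clear the jar aside and hand over the scoop

## Robot

A 6-joint arm with a two-finger parallel gripper is mounted at the origin on the work surface. World frame = base frame: x ahead of the robot, y to its left, z up, the work surface at z = 0. Lengths are in mm, angles in rad, forces in N, time in s.
With the tool pointing down it reaches from about 275 to 750 mm from the base axis. Payload 10.2 kg.
Tool frame: the origin (TCP) lies on the centre line of the jaws, within the pads' length; the fingertips stand r.tcp_to_tips ahead of it and the grasp point (between the pads) lies 8 mm behind it (r.tcp_to_tips is the distance from the TCP to the fingertips, in mm); z points along the fingers, y is the direction in which the jaws open and shut (so a half turn about z gives the same grasp; the last joint's range is limited). The gripper opens to 88 mm and grips with 3 to 60 N. Pads are 18 mm wide; open, the fingers measure 123 mm over their backs; the gripper's body (75 mm by 187 mm) begins 45 mm behind the grasp point.
Start: joints at [1.126, 0.313, 1.498, -0, 1.331, -0.223], TCP at [115.505, 512.142, 249.72] pointing down, gripper open.
Joint ranges: [-2.94, 2.94], [-0.97, 2.17], [0.19, 2.56], [-1.23, 4.37], [0.02, 3.11], [-2.88, 2.88]. Speed limits (rad/s): [2.39, 2.39, 3.01, 3.14, 3.14, 3.14].

## Interface

Orientations are given as a unit quaternion [x, y, z, w].
In Python, from cell import r, eyes, hand_in gives the robot as it stands.
- The arm moves only by the tool move_arm, never from a script. Its argument "steps" is a list of rows, each a list of 7 numbers: the turn, a rotation vector about the tool's x, y, z in rad, then the shift along the tool's x, y, z in m, then the opening, from 0 (shut) to 1 (fully open). A call has 1 to 8 rows; each row is the pose to reach, as a shift and turn from the pose measured when the call began, along the tool's axes at that moment; what a row does not reach only later rows make up. A row lasts 1/8 s, in which the tool goes at most 62.5 mm and 10.7 degrees, less where a joint would pass 70% of its speed; a pose out of reach is approached as far as the arm can. A call with a gripper value outside its range is refused whole. The fingers move at their own pace and stop on an object; "force" is the grip in N (left out, the last holds). Time passes only in rows, so rows that repeat a pose let the fingers close. It gives the time, the measured TCP pose, the force and the opening at its end, in the units of the state.
- r.read_state(): the state, without advancing time (a new reading comes with each control period).
- eyes.get_image(name): name is "side" or "top"; returns (picture, depth): 400x640x3 uint8, blue, green, red; 400x640 float32, mm along the optical axis (not along the pixel's ray), 0 where there is no reading.
- eyes.calibration(name): a dict with "fx", "fy", "cx", "cy" (pixels), "extrinsics" (4x4, takes a point from camera to world coordinates). Camera axes: x right, y down, z forward; pixel columns grow to the right and rows downward; lengths in mm; the calibration is good to about 2 mm. A picture is of the moment at which its call begins. calibration takes no time and is no camera call.
- hand_in(): hands the job in, once; it reports no verdict.
The state is a dict: "clock": time; "joints": joint angles; "joint_velocities": joint speeds; "tau": joint torques, N m; "tool_pos": TCP position; "tcp_rot": TCP orientation; "wrist_force": force on the tool from outside, world axes, zero at the start; "ft_torque": the same for the moment, N m; "grip_width": finger opening in mm.
Only numpy, scipy, OpenCV 4.12 (cv2) and the standard library are available. Lean on these libraries where they do the work, as an engineer would, in place of code of your own. Each camera call takes 0.05 s, during which the arm holds its last target. There are 200 camera calls.

## Task

First slide the lidded ceramic jar across the ledge, upright and without lifting it, out of the painted ring with the stroke into the plain empty ring, and let go of it there. Then take the green scoop off the grinding slab and hold it out for a colleague: its bowl centred over the ring with the stroke that the jar has left, the bowl's underside about 15 cm above the ledge, level, open side up, and its handle pointing the way the stroke points. Finish while still holding it steady in the air like that, and leave the roller, tumbler and steel bowl where they are.

Things in the scene. Friction and masses are not known exactly. Their poses are not given: they have to be found in the camera images.
- jar: Squat white ceramic jar with a brown lid fixed on (one rigid piece), 0.45 to 0.85 kg, 108 mm tall, round. Origin: centre of its underside, z up. Foot 84 mm across, belly 94 mm at 15 to 45 mm height; lid an upright cylinder 60 mm across at 68 to 96 mm height, with a 20 mm knob on top. Starts on the ledge (z = 0) in the ring with the stroke; sliding friction ordinary, about 4 to 9 N
- pass_ring: Lime-painted flat ring on the ledge, 120 mm inner, 136 mm outer diameter, with one straight painted stroke 70 mm long, 10 mm wide, running outward from it. Origin: ring's centre, on the ledge (z = 0). Its x axis points outward along the stroke, roughly away from the robot. The jar stands in it at the start; it may be the left or the right one of the two rings
- rest_ring: The other lime-painted ring, same size, without a stroke, empty at the start. Origin: centre of the ring, on the ledge (z = 0). The way between the rings is free
- scoop: Green plastic scoop, 60 g, lying open side up on the slab. Origin: centre of the bowl's flat underside, z up, x towards the handle's end. Bowl 80 (x) by 60 (y) mm, 34 mm high at its back wall (x = +40 mm), open at its front. Handle: straight level bar 16 mm wide and 16 mm thick, x = 40 to 150 mm, 20 to 36 mm above the underside. Centre of mass about 20 mm from the origin towards the handle
- scoop_grip (a point): Middle of the scoop's handle section to grip, 75 mm from the bowl's centre along x and 28 mm above the underside; axes as the scoop's
- scoop_end (a point): Tip of the scoop's handle, 150 mm from the bowl's centre along x and 28 mm above the underside
- slab: Black granite grinding slab, fixed, 340 mm (x) by 260 mm (y), 60 mm high. Origin: centre of its underside, on the ledge; the top is 60 mm above the ledge
- roller: Dark granite roller lying on the far part of the slab, across it (along its own y), 240 mm long, 60 mm thick; it does not roll by itself. Origin: under its middle, on the slab's top. To be left alone
- tumbler: Stainless steel tumbler, 72 mm across, 100 mm tall, standing on the ledge beyond the rings. Origin: centre of its underside. To be left alone
- bowl: Shallow stainless steel bowl, 100 mm across, 40 mm tall, standing on the ledge beyond the rings. Origin: centre of its underside. To be left alone
Things that resemble listed ones, but are neither listed nor needed, are in the scene too. Leave any pink, purple or turquoise look-alike of the jar alone.

How it is judged (in metres and radians):
On the way, in this order (a step that is already met when the one before it is completed fails the run):
1. the jar has been slid into the plain ring, stands there upright and is let go (horizontal distance between jar and rest_ring below 0.018 m and height (world z) of jar below 0.005 m and angle between jar's own z axis and vertical below 0.05 rad and contact force between the fingers and jar below 0.1 N and linear speed of jar below 0.02 m/s), for 0.2 s.
2. the scoop has been lifted off the slab in the fingers (height (world z) of scoop above 0.09 m and contact force between the fingers and scoop above 1 N and contact force between slab and scoop below 0.05 N), for 0.2 s.
At the end, for the whole second after the job is handed in: Jar upright on the ledge within 18 mm of the plain ring's centre. Scoop still, held by the fingers alone: bowl's underside centre within 30 mm horizontally of the stroke ring's centre, 125 to 175 mm above the ledge, level within 12 degrees, handle within 15 degrees of the stroke's direction (horizontal distance between jar and rest_ring below 0.018 m and height (world z) of jar below 0.005 m and angle between jar's own z axis and vertical below 0.05 rad and horizontal distance between scoop and pass_ring below 0.03 m and height (world z) of scoop between 0.125 and 0.175 m and angle between scoop's own z axis and vertical below 0.21 rad and angle between the x axis of scoop and the x axis of pass_ring, either way round below 0.26 rad and x of scoop_end in the frame of pass_ring above 0.08 m and contact force between the fingers and scoop above 1 N and contact force between each of jar, slab, tumbler, bowl and scoop below 0.05 N and linear speed of scoop below 0.03 m/s and angular speed of scoop below 0.25 rad/s); the arm keeps its last pose, push and grip.
It fails at once if the jar is lifted off the ledge (over 8 mm) or tipped (over 10 degrees) (height (world z) of jar above 0.008 m or angle between jar's own z axis and vertical above 0.175 rad).
It fails at once if the roller, tumbler or steel bowl is moved more than 30 mm (distance of any of roller, tumbler, bowl from where it was at the start of the episode above 0.03 m).
It also fails if it takes over 48 s, if anything falls off the work surface, if the arm or the gripper's body presses on something with over 40 N, if the wrist force passes 120 N, or if a joint passes its speed limit or range.

## Working session

There is one attempt and no reset: what is moved stays moved. The work goes in short steps, Python scripts to look and compute and a tool call to move; the robot and the scene stay as the last step left them, time stands still between calls to the robot, and variables do not carry over. Pictures are saved under pics/ and viewed, about 8 in all and at most 12, crops included, and the job is handed in when it is done.

Besides the shell and the picture viewer there is one more tool, called as a command line: name --pt "numbers of a row" for each row, then --argument value for the rest. move_arm: Moves the arm, as the interface text tells. Its arguments: {"type":"object","properties":{"steps":{"type":"array"},"force":{"type":"number"}},"required":["steps"]}

```bash
ls; mkdir -p pics; python3 - <<'E'
from cell import r, eyes
import cv2, numpy as np
print(r.read_state(), r.tcp_to_tips)
for n in ("top","side"):
    im,d=eyes.get_image(n); cv2.imwrite(f"pics/{n}0.png",im); np.save(f"pics/{n}0.npy",d)
    print(n,eyes.calibration(n))
E
```

```text
pics
{'clock': 0.0, 'joints': array([ 1.12558521e+00,  3.13436635e-01,  1.49842358e+00,  8.41924171e-06,
        1.33099024e+00, -2.23401121e-01]), 'joint_velocities': array([-0.00023202,  0.00051663,  0.00137034, -0.00143771,  0.00014869,
        0.00057397]), 'tau': array([ 1.38231269e-03, -4.02209294e+01, -2.52272165e+01,  6.95270137e-02,
        3.52188328e-02, -1.05034742e-04]), 'tool_pos': array([115.4080567 , 511.92568274, 249.17297896]), 'tcp_rot': array([ 1.10678758e-01,  9.93856034e-01, -5.92742638e-04, -2.10213345e-04]), 'wrist_force': array([-0.33149335, -0.94194121,  0.01386911]), 'ft_torque': array([ 0.01265457, -0.0306888 ,  0.04064676]), 'grip_width': 88.10073415547711} 11.0
top {'fx': 442.3368319753522, 'fy': 442.3368319753522, 'cx': 319.0722464460077, 'cy': 195.8638912959293, 'extrinsics': array([[ 1.08945520e-02, -9.84997302e-01,  1.72225501e-01,
         2.86749223e+02],
       [-9.99808391e-01, -7.92906328e-03,  1.78972253e-02,
         1.55905207e+01],
       [-1.62631317e-02, -1.72387483e-01, -9.84894952e-01,
         1.32663237e+03],
       [ 0.00000000e+00,  0.00000000e+00,  0.00000000e+00,
         1.00000000e+00]])}
side {'fx': 481.9456821968383, 'fy': 481.9456821968383, 'cx': 313.2783064882965, 'cy': 196.5724927111488, 'extrinsics': array([[ 8.58167103e-01, -2.66069922e-01,  4.39039884e-01,
        -3.45462078e+01],
       [-5.13321645e-01, -4.32936251e-01,  7.40990615e-01,
        -9.13975204e+02],
       [-7.07903408e-03, -8.61262445e-01, -5.08111098e-01,
         7.24559306e+02],
       [ 0.00000000e+00,  0.00000000e+00,  0.00000000e+00,
         1.00000000e+00]])}
```

View pics/top0.png

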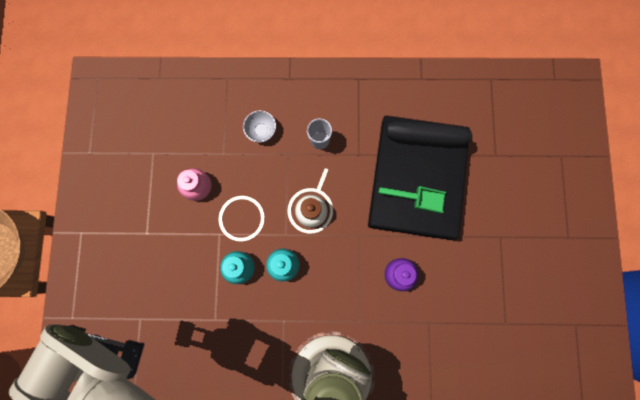

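View pics/side0.png

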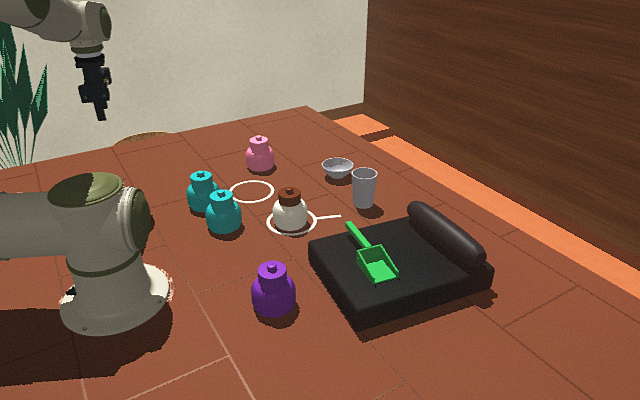

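The top view shows the white jar with brown lid at (310,208) in the ring, its stroke running to (326,170). The plain ring is at (241,218), and the scoop bowl is at (431,201) with the handle end at (380,191). The jar look-alikes are pink (194,184), turquoise (238,268) and (283,265), and purple (402,274). Only (310,208) is white with a brown lid. Next I'll measure and take one crop.

```bash
cat > h.py <<'E'
import numpy as np, cv2
from cell import r, eyes
from scipy.spatial.transform import Rotation as R
from scipy.optimize import least_squares
def plane(n,uv,z):
    c=eyes.calibration(n);E=c["extrinsics"];uv=np.atleast_2d(uv).astype(float)
    d=np.c_[(uv[:,0]-c["cx"])/c["fx"],(uv[:,1]-c["cy"])/c["fy"],np.ones(len(uv))]@E[:3,:3].T
    return E[:3,3]+d*((z-E[2,3])/d[:,2])[:,None]
def cloud(n,dep,mask):
    c=eyes.calibration(n);E=c["extrinsics"];v,u=np.nonzero(mask&(dep>0));z=dep[v,u]
    return np.c_[(u-c["cx"])/c["fx"]*z,(v-c["cy"])/c["fy"]*z,z]@E[:3,:3].T+E[:3,3]
def circ(p,r0=None):
    f=(lambda q:np.hypot(*(p[:,:2]-q[:2]).T)-(q[2] if r0 is None else r0))
    return least_squares(f,[*p[:,:2].mean(0),50],loss='soft_l1',f_scale=3).x
def delta(pos,rot):
    "turn and shift (m) in tool axes from the measured pose to a target (mm, Rotation)"
    s=r.read_state();q=R.from_quat(s["tcp_rot"])
    return (q.inv()*rot).as_rotvec().round(3),(q.inv().apply(np.array(pos)-s["tool_pos"])/1000).round(4)
E
python3 - <<'E'
from h import *
for n in("top","side"):
    im=cv2.imread(f"pics/{n}0.png");d=np.load(f"pics/{n}0.npy")
    hsv=cv2.cvtColor(im,cv2.COLOR_BGR2HSV);H,S,V=[hsv[...,i].astype(int) for i in range(3)]
    print(n)
    # green scoop
    g=(H>45)&(H<75)&(S>120)&(V>60); P=cloud(n,d,g)
    print("scoop pts",len(P),P[:,2].min().round(),np.percentile(P[:,2],[5,25,50,75,95]).round(1))
    for lo,hi in((60,75),(75,90),(90,100)):
        q=P[(P[:,2]>lo)&(P[:,2]<hi)]
        if len(q): print(lo,hi,len(q),q.mean(0).round(1))
    h=P[P[:,2]>88]
    if n=="top":
        print(im[196,227:232].tolist(), im[175,322:328].tolist())
        wins={"rest":(212,190,270,246),"pass":(282,160,336,240)}
    else:
        wins={"rest":(225,175,278,206),"pass":(262,205,345,240)}
    for k,(a,b,c,e) in wins.items():
        m=np.zeros(im.shape[:2],bool);m[b:e,a:c]=True
        m&=(V>150)&(S<110)
        C=cloud(n,d,m); v,u=np.nonzero(m&(d>0)); ok=abs(C[:,2])<8
        p=plane(n,np.c_[u,v][ok],0); q=circ(p); 
        rr=np.hypot(*(p[:,:2]-q[:2]).T); 
        inn=p[abs(rr-64)<8]; q2=circ(inn,64)
        rr=np.hypot(*(p[:,:2]-q2[:2]).T); print(k,len(p),q.round(1),q2[:2].round(1))
        if k=="pass":
            st=p[(rr>76)&(rr<150)]; vv=st[:,:2].mean(0)-q2[:2]; print("stroke",len(st),st[:,:2].mean(0).round(1),np.degrees(np.arctan2(vv[1],vv[0])).round(1),rr.max())
    # brown lid / jar
    C=cloud(n,d,np.ones_like(d,bool)).reshape(-1,3); 
    full=np.full(im.shape,np.nan); v,u=np.nonzero(d>0); full[v,u]=C
    a,b,c,e=(285,185,335,235) if n=="top" else (265,180,315,232)
    w=full[b:e,a:c].reshape(-1,3)
    for lo,hi,nm in((92,100,"lidtop"),(103,113,"knob"),(70,92,"lidside"),(18,45,"belly")):
        q=w[(w[:,2]>lo)&(w[:,2]<hi)]; 
        if len(q)>3: print(nm,len(q),q.mean(0).round(1),q.min(0).round(1),q.max(0).round(1), circ(q).round(1))
    np.save(f"pics/{n}_xyz.npy",full)
a=cv2.imread("pics/top0.png")[150:250,210:460];b=cv2.imread("pics/side0.png")[150:310,230:480]
cv2.imwrite("pics/crop1.png",np.vstack([cv2.resize(a,None,fx=2.2,fy=2.2,interpolation=2),cv2.resize(b,None,fx=2.2,fy=2.2,interpolation=2)]))
E
```

```text
top
scoop pts 898 54.0 [59.7 63.5 68.5 92.8 98.1]
60 75 453 [ 499.  -281.5   64.9]
75 90 124 [ 501.2 -257.3   83.1]
90 100 255 [ 511.6 -196.8   95.1]
[[67, 88, 144], [66, 87, 143], [69, 90, 145], [68, 88, 144], [68, 88, 144]] [[209, 224, 235], [246, 250, 252], [247, 250, 252], [227, 236, 244], [133, 153, 190], [71, 91, 146]]
rest 719 [449.1 275.9  64.7] [449.2 275.5]
pass 658 [476.9  63.4  66.6] [475.4  65.3]
stroke 108 [576.   29.6] -19.6 139.4875719014172
lidtop 275 [469.4  61.4  96.1] [441.5  32.2  92. ] [498.8  91.5 100. ] [469.7  61.6  22.1]
knob 36 [468.9  62.5 108.3] [460.   54.2 103.6] [476.8  87.8 112.8] [469.   62.2   6.5]
lidside 39 [455.9  57.1  84.9] [439.7  32.2  70.2] [496.5  88.7  91.9] [465.2  60.3  25.1]
belly 49 [448.7  55.3  35.6] [423.   15.2  18.7] [516.4 106.6  45. ] [469.9  61.6  46.6]
side
scoop pts 1614 -537.0 [ 40.4  62.6  72.6  89.6 180.1]
60 75 731 [ 489.6 -249.8   64.7]
75 90 359 [ 487.3 -212.    82.2]
90 100 264 [ 499.7 -172.7   93.4]
rest 231 [448.7 271.1  64.1] [448.7 271.2]
pass 240 [479.   66.   68.4] [475.1  64. ]
stroke 62 [567.2  34.6] -17.7 137.80794024256596
lidtop 167 [467.3  55.6  94.2] [438.7  27.1  92.1] [498.5  90.9  99.5] [470.   62.1  22.5]
knob 23 [468.2  57.8 105.7] [460.5  47.3 103.1] [477.7  65.7 108.6] [469.1  57.9   6.7]
lidside 177 [458.7  41.3  81.7] [438.  28.  70.] [498.1  86.7  92. ] [469.2  60.1  28.8]
belly 310 [453.3  28.5  31.9] [421.1  10.5  18. ] [511.9  92.2  44.8] [469.5  60.8  46.4]
```

View pics/crop1.png

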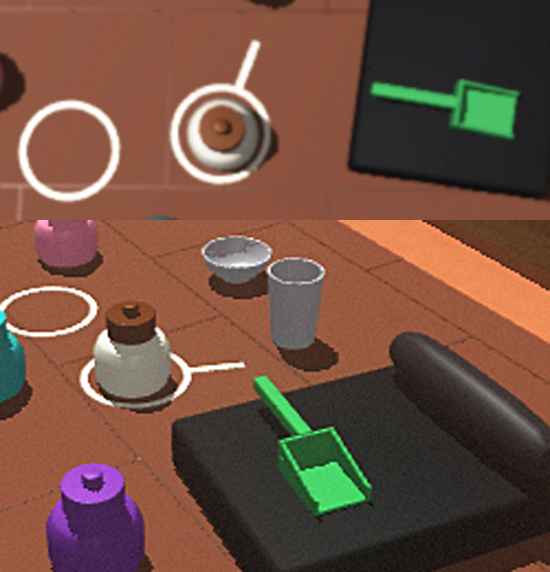

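The crop confirms the white jar with a brown lid in the stroked ring, and the open scoop with its handle towards +y. Measured jar diameter (93 mm), lid top (96) and ring radius (64 to 66) match the description. Next I'll refine the scoop and stroke directions and work out the first move.

```bash
cat > sc.py <<'E'
from h import *
def scoop_px(im):
    hsv=cv2.cvtColor(im,cv2.COLOR_BGR2HSV);m=((hsv[...,0]>45)&(hsv[...,0]<75)&(hsv[...,1]>120)&(hsv[...,2]>60)).astype(np.uint8)
    n,l,s,_=cv2.connectedComponentsWithStats(m);return l==1+s[1:,4].argmax()
def line(p):
    vx,vy,x,y=cv2.fitLine(p[:,:2].astype(np.float32),cv2.DIST_HUBER,0,.01,.01).ravel();return np.array([x,y]),np.degrees(np.arctan2(vy,vx))
E
python3 - <<'E'
from sc import *
for n in("top","side"):
    im=cv2.imread(f"pics/{n}0.png");d=np.load(f"pics/{n}0.npy");m=scoop_px(im);v,u=np.nonzero(m)
    C=np.load(f"pics/{n}_xyz.npy")[v,u]
    P=plane(n,np.c_[u,v],96)
    # handle: pixels near its far (+y) end, top face
    ymax=P[:,1].max(); h=P[P[:,1]>ymax-85]
    c,a=line(h); print(n,"handle c",c.round(1),"yaw",(a%180).round(1),"ymax",ymax.round(1),"ends",h[np.argsort(h[:,1])[-8:]].mean(0).round(1))
    ax=np.array([np.cos(np.radians(a%180)),np.sin(np.radians(a%180))]); nr=np.array([-ax[1],ax[0]])
    s=(h[:,:2]-c)@ax; w=(h[:,:2]-c)@nr
    print(" tip s",s.max().round(1),"width",np.percentile(w,[2,98]).round(1),"tip",(c+ax*s.max()).round(1),"origin est",(c+ax*(s.max()-150)).round(1))
    fl=C[(C[:,2]>58)&(C[:,2]<68)]; print(" floor along/across",((fl[:,:2]-c)@ax).min().round(1),((fl[:,:2]-c)@ax).max().round(1),np.percentile((fl[:,:2]-c)@nr,[1,99]).round(1), "handle z",np.nanmedian(C[P[:,1]>ymax-60,2]).round(1))
    X=np.load(f"pics/{n}_xyz.npy"); hsv=cv2.cvtColor(im,cv2.COLOR_BGR2HSV)
    q=X[(hsv[...,2]<70)]; q=q[(q[:,1]<-100)&(q[:,1]>-420)&(q[:,0]>300)&(q[:,0]<720)]
    sl=q[abs(q[:,2]-60)<6]; ro=q[q[:,2]>100]; print(" slab",sl.min(0).round(),sl.max(0).round()," roller",ro.min(0).round(),ro.max(0).round())
    hh,vv=hsv[...,1].astype(int),hsv[...,2].astype(int); a,b,c2,e=(300,160,336,240) if n=="top" else (262,205,345,240)
    mm=np.zeros(m.shape,bool);mm[b:e,a:c2]=1;mm&=(vv>150)&(hh<110);v,u=np.nonzero(mm);p=plane(n,np.c_[u,v],0);rr=np.hypot(p[:,0]-475.3,p[:,1]-65)
    st=p[(rr>78)&(rr<145)]; print(" stroke",line(st))
for z in (180,83): print(delta([469.5,61.3,z],R.from_quat([0.110679,.993856,0,0])))
E
```

```text
top handle c [ 514.1 -171.4] yaw 80.8 ymax -128.3 ends [ 519.  -130.1   96. ]
 tip s 43.4 width [-9.5  9. ] tip [ 521.  -128.5] origin est [ 497.  -276.6]
 floor along/across -153.0 40.7 [-28.3  28.2] handle z 94.9
 slab [ 301. -402.   54.] [ 720. -109.   66.]  roller [ 659. -393.  100.] [ 720. -158.  125.]
 stroke (array([577.6032  ,  28.885405], dtype=float32), np.float32(-20.87018))
side handle c [ 509.  -181.8] yaw 78.6 ymax -137.7 ends [ 518.9 -140.1   96. ]
 tip s 45.4 width [-10.2  10.9] tip [ 518.  -137.3] origin est [ 488.2 -284.3]
 floor along/across -142.1 -18.3 [-37.6  21.9] handle z 93.6
 slab [ 388. -409.   54.] [ 720. -113.   66.]  roller [ 659. -398.  100.] [ 709. -157.  120.]
 stroke (array([535.4075  ,  75.783745], dtype=float32), np.float32(-49.770157))
(array([-0.001, -0.   ,  0.   ]), array([-0.4446, -0.3617,  0.0695]))
(array([-0.001, -0.   ,  0.   ]), array([-0.4446, -0.3616,  0.1665]))
```

move_arm --pt "0 0 0 -0.03 -0.025 0.005 1" --pt "0 0 0 -0.07 -0.058 0.011 1" --pt "0 0 0 -0.11 -0.09 0.017 1" --pt "0 0 0 -0.15 -0.122 0.024 1" --pt "0 0 0 -0.19 -0.155 0.03 1" --pt "0 0 0 -0.23 -0.187 0.036 1" --pt "0 0 0 -0.27 -0.22 0.042 1" --pt "0 0 0 -0.31 -0.252 0.048 1"

```text
clock: 1.1
tool_pos: [363.1, 196.4, 201.2]
tcp_rot: [0.111, 0.994, -0.001, -0.0]
wrist_force: [-0.4, 0.7, -0.6]
grip_width: 88.2
```

```bash
python3 -c "
from h import *
print(r.read_state()['tool_pos'])
for z in (180,83): print(delta([469.5,61.3,z],R.from_quat([0.110679,.993856,0,0])))"
```

```text
[363.08317549 196.37358416 201.21393706]
(array([-0.001, -0.   , -0.   ]), array([-0.1335, -0.1083,  0.0213]))
(array([-0.001, -0.   , -0.   ]), array([-0.1336, -0.1082,  0.1183]))
```

move_arm --pt "0 0 0 -0.045 -0.036 0.007 1" --pt "0 0 0 -0.09 -0.072 0.014 1" --pt "0 0 0 -0.12 -0.098 0.02 1" --pt "0 0 0 -0.1335 -0.108 0.022 1" --pt "0 0 0 -0.1335 -0.108 0.022 1" --pt "0 0 0 -0.1335 -0.108 0.03 1" --pt "0 0 0 -0.1335 -0.108 0.04 1" --pt "0 0 0 -0.1335 -0.108 0.05 1"

```text
clock: 2.1
tool_pos: [469.1, 62.2, 150.5]
tcp_rot: [0.11, 0.994, -0.0, -0.0]
wrist_force: [0.5, -0.5, 0.3]
grip_width: 87.8
```

```bash
python3 - <<'E'
from h import *
print(delta([469.5,61.3,83],R.from_quat([0.110679,.993856,0,0])))
o=[]
for n in("top","side"):
    im,_=eyes.get_image(n); o.append(cv2.resize(im[130:260,230:430] if n=="top" else im[120:250,200:400],None,fx=2.5,fy=2.5,interpolation=2))
cv2.imwrite("pics/a1.png",np.vstack(o)[:600])
cv2.imwrite("pics/a1.png",cv2.resize(np.hstack(o),(800,260)))
E
```

```text
(array([-0.001, -0.001,  0.001]), array([-0.0006, -0.0007,  0.0675]))
```

View pics/a1.png

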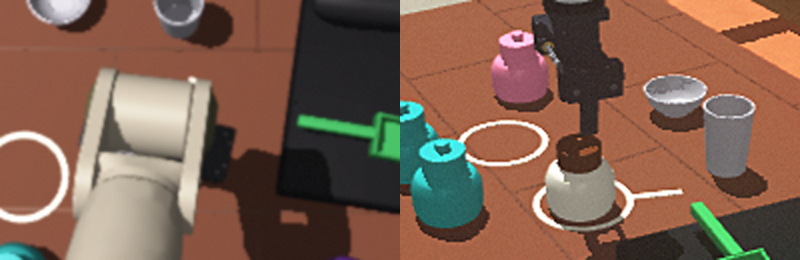

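The side view shows the fingers centred over the brown lid at about (580,150) in the crop, with nothing in the way. Now I'll descend and close.

move_arm --pt "0 0 0 0 -0.001 0.015 1" --pt "0 0 0 0 -0.001 0.03 1" --pt "0 0 0 0 -0.001 0.045 1" --pt "0 0 0 0 -0.001 0.058 1" --pt "0 0 0 0 -0.001 0.067 1" --pt "0 0 0 0 -0.001 0.067 1" --pt "0 0 0 0 -0.001 0.067 0.8" --pt "0 0 0 0 -0.001 0.067 0.7" --force 15

```text
clock: 3.2
tool_pos: [468.6, 60.9, 83.5]
tcp_rot: [0.11, 0.994, -0.0, -0.001]
wrist_force: [-0.6, 0.2, 0.0]
grip_width: 70.1
```

move_arm --pt "0 0 0 0 0 0 0.6" --pt "0 0 0 0 0 0 0.5" --pt "0 0 0 0 0 0 0.5" --pt "0 0 0 0 0 0 0.5" --force 15

```text
clock: 3.7
tool_pos: [469.0, 61.1, 83.8]
tcp_rot: [0.111, 0.994, -0.0, -0.0]
wrist_force: [1.1, 5.3, 5.4]
grip_width: 59.6
```

```bash
python3 - <<'E'
from h import *
s=r.read_state();print(s['tool_pos'],s['wrist_force'],s['grip_width'])
t=s['tool_pos']+[449-469.5,274-61.3,0]
print(delta(t,R.from_quat(s['tcp_rot'])),delta([449,274,83],R.from_quat(s['tcp_rot'])))
E
```

```text
[468.96571329  61.0865654   83.83934187] [1.08407568 5.27426135 5.42467437] 59.597855865979334
(array([0., 0., 0.]), array([ 6.67e-02,  2.03e-01, -1.00e-04])) (array([0., 0., 0.]), array([0.0663, 0.2033, 0.0008]))
```

move_arm --pt "0 0 0 0.002 0.006 0 0.5" --pt "0 0 0 0.006 0.018 0 0.5" --pt "0 0 0 0.011 0.033 0 0.5" --pt "0 0 0 0.016 0.048 0 0.5" --pt "0 0 0 0.021 0.063 0 0.5" --pt "0 0 0 0.026 0.078 0 0.5" --pt "0 0 0 0.031 0.093 0 0.5" --pt "0 0 0 0.036 0.108 0 0.5" --force 15

```text
clock: 4.7
tool_pos: [457.4, 175.4, 83.8]
tcp_rot: [0.111, 0.994, -0.0, -0.0]
wrist_force: [0.4, -4.4, 1.3]
grip_width: 59.4
```

```bash
python3 - <<'E'
from h import *
s=r.read_state();print(s['tool_pos'],s['tcp_rot'],s['wrist_force'],s['grip_width'])
print(delta([449,274,83.8],R.from_quat([0.110679,.993856,0,0])))
E
```

```text
[457.355601   175.43156386  83.7563724 ] [ 1.10519644e-01  9.93873775e-01 -3.15748878e-04 -4.78439220e-04] [ 0.42797319 -4.37877396  1.33249672] 59.41205424575973
(array([-0.001, -0.001,  0.   ]), array([ 0.0298,  0.0943, -0.0001]))
```

move_arm --pt "0 0 0 0.005 0.015 0 0.5" --pt "0 0 0 0.01 0.03 0 0.5" --pt "0 0 0 0.015 0.047 0 0.5" --pt "0 0 0 0.02 0.063 0 0.5" --pt "0 0 0 0.025 0.079 0 0.5" --pt "0 0 0 0.029 0.09 0 0.5" --pt "0 0 0 0.03 0.094 0 0.5" --pt "0 0 0 0.03 0.094 0 0.5" --force 15

```text
clock: 5.7
tool_pos: [448.7, 274.2, 83.8]
tcp_rot: [0.111, 0.994, 0.0, -0.001]
wrist_force: [-1.0, 0.1, 4.2]
grip_width: 59.7
```

```bash
python3 - <<'E'
from h import *
s=r.read_state();print(s['tool_pos'],s['tcp_rot'],s['wrist_force'],s['grip_width'])
im,_=eyes.get_image("side");cv2.imwrite("pics/a2.png",cv2.resize(im[100:250,180:380],None,fx=3,fy=3,interpolation=2))
E
```

```text
[448.69878527 274.16991276  83.79994833] [ 1.10667386e-01  9.93857349e-01  1.65282752e-04 -5.22620231e-04] [-1.03936804  0.11197345  4.17079962] 59.67314549011549
```

View pics/a2.png

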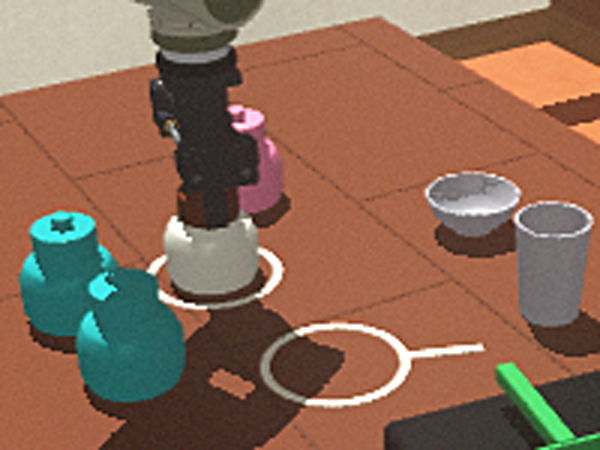

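The jar stands upright in the plain ring at crop (212,255). I'll release it and rise.

move_arm --pt "0 0 0 0 0 0 0.75" --pt "0 0 0 0 0 0 0.95" --pt "0 0 0 0 0 0 0.98" --pt "0 0 0 0 0 0 0.98"

```text
clock: 6.25
tool_pos: [448.7, 274.1, 83.8]
tcp_rot: [0.111, 0.994, 0.0, -0.001]
wrist_force: [-0.1, 0.5, -0.8]
grip_width: 86.9
```

move_arm --pt "0 0 0 0 0 -0.015 0.98" --pt "0 0 0 0 0 -0.035 0.98" --pt "0 0 0 0 0 -0.06 0.98" --pt "0 0 0 0 0 -0.09 0.98" --pt "0 0 0 0 -0.03 -0.11 0.9" --pt "0 0 0.1 0 -0.07 -0.13 0.7" --pt "0 0 0.2 0 -0.11 -0.13 0.6" --pt "0 0 0.3 0 -0.15 -0.13 0.5"

```text
clock: 7.25
tool_pos: [415.5, 126.6, 214.9]
tcp_rot: [0.26, 0.966, 0.001, 0.0]
wrist_force: [0.4, -0.5, -0.2]
grip_width: 51.6
```

```bash
python3 - <<'E'
from h import *
s=r.read_state();print(s['tool_pos'],s['grip_width'])
yaw=np.radians(80.8-90); q=R.from_euler('z',yaw-np.pi/2)*R.from_matrix(np.array([[1,0,0],[0,-1,0],[0,0,-1.]])) # placeholder, checked below
y=np.array([np.cos(yaw),np.sin(yaw),0]);z=np.array([0,0,-1.]);q=R.from_matrix(np.c_[np.cross(y,z),y,z])
print(q.as_quat())
for Z in(190,83):print(delta([509,-203,Z],q))
n="top";im,d=eyes.get_image(n)
cv2.imwrite("pics/t3.png",im)
X=cloud(n,d,np.ones_like(d,bool)).reshape(-1,3)
for lo,hi in((92,100),(18,45)):
    w=X[(X[:,2]>lo)&(X[:,2]<hi)&(np.hypot(X[:,0]-449,X[:,1]-274)<55)]
    if len(w)>5: print(lo,len(w),circ(w).round(1))
E
```

```text
[415.47632421 126.56933369 214.90726757] 51.55742775696465
[0.76153831 0.6481199  0.         0.        ]
(array([ 1.000e-03, -0.000e+00,  1.206e+00]), array([-0.2462, -0.2382,  0.0247]))
(array([ 1.000e-03, -0.000e+00,  1.206e+00]), array([-0.2462, -0.2384,  0.1317]))
92 145 [449.7 273.7  21.8]
```

move_arm --pt "0 0 0.12 -0.02 -0.02 0.002 0.5" --pt "0 0 0.28 -0.055 -0.053 0.006 0.5" --pt "0 0 0.44 -0.09 -0.087 0.009 0.5" --pt "0 0 0.6 -0.125 -0.121 0.013 0.5" --pt "0 0 0.76 -0.16 -0.155 0.016 0.5" --pt "0 0 0.92 -0.195 -0.189 0.02 0.5" --pt "0 0 1.08 -0.228 -0.221 0.023 0.5" --pt "0 0 1.206 -0.246 -0.238 0.025 0.5"

```text
clock: 8.3
tool_pos: [506.6, -208.1, 190.5]
tcp_rot: [0.765, 0.644, -0.0, 0.001]
wrist_force: [0.4, 0.1, 0.9]
grip_width: 44.1
```

move_arm --pt "0 0 0 0 0 0 0.5"

```text
clock: 8.43
tool_pos: [506.6, -209.1, 191.0]
tcp_rot: [0.766, 0.643, -0.0, 0.001]
wrist_force: [0.2, 0.9, 0.3]
grip_width: 43.6
```

```bash
python3 - <<'E'
from h import *
q=R.from_quat([0.76153831,0.6481199,0,0])
for Z in(110,83):print(delta([509,-203,Z],q))
print(r.read_state()['tool_pos'])
o=[]
for n in("top","side"):
    im,_=eyes.get_image(n); o.append(cv2.resize(im[130:260,350:500] if n=="top" else im[150:280,300:450],None,fx=2.6,fy=2.6,interpolation=2))
cv2.imwrite("pics/a3.png",np.hstack(o))
E
```

```text
(array([ 0.001,  0.001, -0.013]), array([0.0065, 0.0012, 0.081 ]))
(array([ 0.001,  0.001, -0.013]), array([0.0065, 0.0012, 0.108 ]))
[ 506.61141833 -209.11112648  190.975885  ]
```

View pics/a3.png

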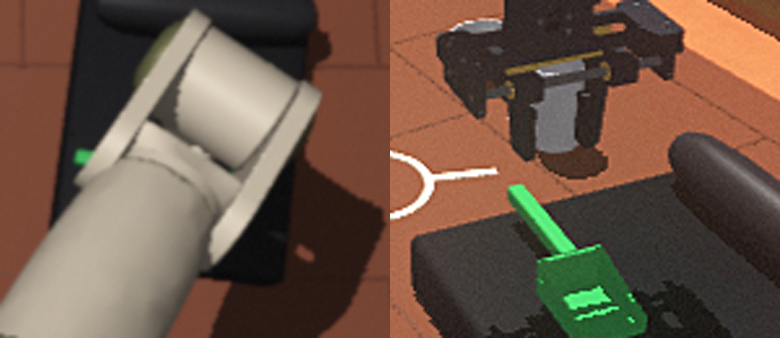

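The jaws straddle the handle line, with the scoop unmoved at about (560,240) in the right panel. Now I'll descend in two stages.

move_arm --pt "0 0 -0.013 0.0065 0.001 0.02 0.5" --pt "0 0 -0.013 0.0065 0.001 0.045 0.5" --pt "0 0 -0.013 0.0065 0.001 0.07 0.5" --pt "0 0 -0.013 0.0065 0.001 0.09 0.5" --pt "0 0 -0.013 0.0065 0.001 0.1 0.5" --pt "0 0 -0.013 0.0065 0.001 0.108 0.5" --pt "0 0 -0.013 0.0065 0.001 0.108 0.5"

```text
clock: 9.4
tool_pos: [508.7, -201.2, 83.3]
tcp_rot: [0.76, 0.65, -0.0, 0.001]
wrist_force: [0.1, -0.0, 0.7]
grip_width: 43.7
```

```bash
python3 - <<'E'
from h import *
print(delta([509,-203,82],R.from_quat([0.76153831,0.6481199,0,0])),r.read_state()['wrist_force'])
im,_=eyes.get_image("side");cv2.imwrite("pics/a4.png",cv2.resize(im[180:310,310:470],None,fx=3.5,fy=3.5,interpolation=2))
E
```

```text
(array([0.001, 0.001, 0.004]), array([-0.0017,  0.0006,  0.0013])) [ 0.06520529 -0.02167187  0.7457006 ]
```

View pics/a4.png

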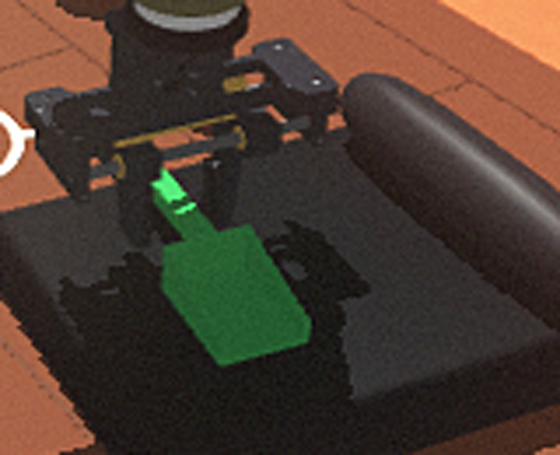

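The fingers straddle the handle between bowl and tip at crop (185,195), clear of the roller. Closing now.

move_arm --pt "0 0 0 0 0 0.001 0.3" --pt "0 0 0 0 0 0.001 0.1" --pt "0 0 0 0 0 0.001 0.05" --pt "0 0 0 0 0 0.001 0.05" --pt "0 0 0 0 0 0.001 0.05" --force 30

```text
clock: 10.07
tool_pos: [508.9, -201.5, 82.7]
tcp_rot: [0.76, 0.65, 0.0, 0.001]
wrist_force: [-1.2, -0.2, -0.0]
grip_width: 14.9
```

move_arm --pt "0 0 0 0 0 -0.005 0.05" --pt "0 0 0 0 0 -0.015 0.05" --pt "0 0 0 0 0 -0.03 0.05" --pt "0 0 0 0 0 -0.045 0.05" --pt "0 0 0 0 0 -0.06 0.05" --pt "0 0 0 0 0 -0.075 0.05" --pt "0 0 0 0 0 -0.09 0.05" --pt "0 0 0 0 0 -0.09 0.05" --force 30

```text
clock: 11.08
tool_pos: [509.2, -201.5, 173.9]
tcp_rot: [0.76, 0.65, 0.0, 0.002]
wrist_force: [0.2, -0.3, -1.1]
grip_width: 15.8
```

```bash
cat > fin.py <<'E'
from sc import *
s=r.read_state();print(s['clock'],s['tool_pos'],s['tcp_rot'],s['grip_width'],s['wrist_force'])
im,d=eyes.get_image("side");m=scoop_px(im);cv2.imwrite("pics/l.png",im)
P=cloud("side",d,m);P=P[np.hypot(*(P[:,:2]-s['tool_pos'][:2]).T)<180]
q=R.from_quat(s['tcp_rot']);L=q.inv().apply(P-s['tool_pos'])  # in tool axes: handle along tool x
L=L[(abs(L[:,2])<80)&(abs(L[:,1])<45)]
print(len(L),"x",np.percentile(L[:,0],[1,99]).round(1),"y",np.percentile(L[:,1],[1,99]).round(1),"z",np.percentile(L[:,2],[1,99]).round(1))
for a in range(-100,110,20):
    k=L[(L[:,0]>=a)&(L[:,0]<a+20)]
    if len(k)>4: print(a,len(k),np.median(k,0).round(1),np.percentile(k[:,1],[3,97]).round(1),np.percentile(k[:,2],[3,97]).round(1))
E
python3 fin.py; python3 - <<'E'
import cv2
cv2.imwrite("pics/a5.png",cv2.resize(cv2.imread("pics/l.png")[130:290,280:480],None,fx=3,fy=3,interpolation=2))
E
```

```text
11.075 [ 509.15353916 -201.54339268  173.9199463 ] [7.60239689e-01 6.49639012e-01 4.12809782e-04 2.14468021e-03] 15.81298532851974 [ 0.19906277 -0.3434215  -1.06922165]
1114 x [-120.1   -3.4] y [-29.9  29.8] z [-12.4  23.7]
-100 216 [-90.5   6.7  19.8] [-29.3  28.6] [ 0.8 22.5]
-80 200 [-70.8   7.6  19.5] [-29.8  28.1] [-3.4 22.7]
-60 349 [-44.5   6.2   7.7] [-29.4  27.6] [-9.6 21.9]
-40 42 [-31.3  -3.6  -9.9] [-17.4  24.4] [-12.6   9.2]
-20 29 [-12.3  -1.3 -11.5] [-7.7  6. ] [-18.6  -1. ]
0 8 [  4.9   3.3 -11.8] [1.2 7.2] [-13.1  -9.5]
```

View pics/a5.png

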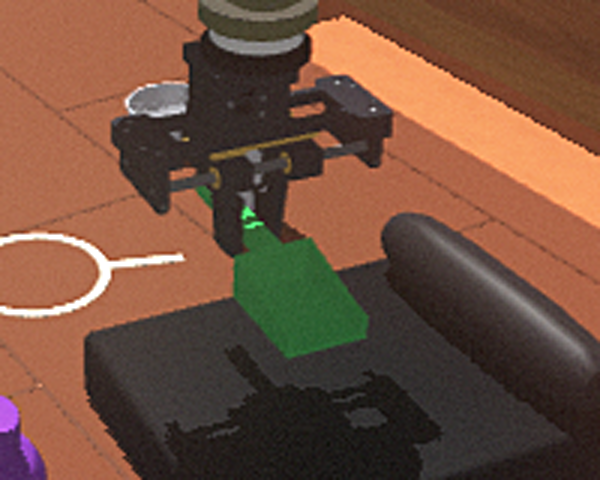

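The scoop is held level 15.8 mm wide in the jaws at crop (300,290), and everything else is clear. Next I'll compute the carry.

```bash
cat > tgt.py <<'E'
from h import *
a=np.radians(-20.5);x=np.array([np.cos(a),np.sin(a),0]);z=np.array([0,0,-1.]);q=R.from_matrix(np.c_[x,np.cross(z,x),z])
t=np.array([475.3,65,150+23])+78*x
s=r.read_state();print(s['tool_pos'],delta(t,q),q.as_quat(),t)
E
python3 tgt.py
```

```text
[ 508.82533585 -201.3136797   172.98988185] (array([ 3.000e-03, -1.000e-03,  1.772e+00]), array([ 0.2422,  0.0018, -0.0004])) [ 0.9840407  -0.17794355  0.         -0.        ] [548.36043076  37.68382426 173.        ]
```

move_arm --pt "0 0 0.06 0.008 0 0 0.05" --pt "0 0 0.18 0.024 0 0 0.05" --pt "0 0 0.31 0.042 0 0 0.05" --pt "0 0 0.44 0.06 0 0 0.05" --pt "0 0 0.57 0.078 0.001 0 0.05" --pt "0 0 0.7 0.096 0.001 0 0.05" --pt "0 0 0.83 0.114 0.001 0 0.05" --pt "0 0 0.96 0.132 0.001 0 0.05" --force 30

```text
clock: 12.12
tool_pos: [530.2, -70.5, 172.0]
tcp_rot: [0.975, 0.223, 0.0, 0.001]
wrist_force: [-0.3, 0.3, -0.9]
grip_width: 15.5
```

```bash
python3 tgt.py; python3 -c "
from cell import r;print(r.read_state()['joints'],r.read_state()['grip_width'])"
```

```text
[530.16968315 -70.45609497 172.01869843] (array([ 0.001, -0.001,  0.808]), array([ 0.0634, -0.0895, -0.0011])) [ 0.9840407  -0.17794355  0.         -0.        ] [548.36043076  37.68382426 173.        ]
[-3.50847016e-01  4.06510967e-01  1.57808571e+00 -1.14522998e-03
  1.15583631e+00  7.70558810e-01] 15.46314414964715
```

move_arm --pt "0 0 0.12 0.009 -0.013 0 0.05" --pt "0 0 0.25 0.02 -0.028 0 0.05" --pt "0 0 0.38 0.03 -0.042 0 0.05" --pt "0 0 0.51 0.04 -0.057 0 0.05" --pt "0 0 0.63 0.05 -0.07 0 0.05" --pt "0 0 0.73 0.058 -0.081 -0.001 0.05" --pt "0 0 0.79 0.062 -0.088 -0.001 0.05" --pt "0 0 0.808 0.0635 -0.0895 -0.001 0.05" --force 30

```text
clock: 13.12
tool_pos: [548.2, 38.2, 172.2]
tcp_rot: [0.984, -0.178, -0.0, 0.001]
wrist_force: [-0.0, -0.1, -0.1]
grip_width: 15.8
```

move_arm --pt "0 0 0 0 0 0 0.05" --pt "0 0 0 0 0 0 0.05" --force 30

```text
clock: 13.38
tool_pos: [548.1, 37.8, 172.0]
tcp_rot: [0.984, -0.178, -0.0, 0.001]
wrist_force: [0.1, -0.7, 0.3]
grip_width: 15.8
```

```bash
python3 tgt.py; python3 fin.py; python3 - <<'E'
from sc import *
o=[]
for n in("top","side"):
    im,d=eyes.get_image(n)
    o.append(cv2.resize(im[100:300,190:440] if n=="top" else im[60:260,170:420],None,fx=1.6,fy=1.6,interpolation=2))
    X=cloud(n,d,np.ones_like(d,bool))
    w=X[(X[:,2]>92)&(X[:,2]<100)&(np.hypot(X[:,0]-449,X[:,1]-274)<55)]
    if len(w)>5: print("jar",n,len(w),circ(w).round(1))
    g=cloud(n,d,scoop_px(im)); g=g[(g[:,2]>130)&(g[:,2]<200)]
    f=g[(g[:,2]>148)&(g[:,2]<162)]; print(n,"floor",len(f),f.mean(0).round(1),"all x,y pct",np.percentile(g,[1,99],axis=0).round(1).tolist())
    if len(f)>30:
        A=np.linalg.lstsq(np.c_[f[:,:2],np.ones(len(f))],f[:,2],rcond=None)[0];print(" tilt deg",np.degrees(A[:2]).round(1))
cv2.imwrite("pics/a6.png",np.hstack(o))
E
```

```text
[548.08531007  37.83874693 171.99788427] (array([0.001, 0.   , 0.   ]), array([ 0.0003,  0.0001, -0.001 ])) [ 0.9840407  -0.17794355  0.         -0.        ] [548.36043076  37.68382426 173.        ]
13.375 [548.08531007  37.83874693 171.99788427] [ 9.84062304e-01 -1.77822331e-01 -3.48640065e-04  6.91984110e-04] 15.813281054321653 [ 0.09222984 -0.68772764  0.33810604]
264 x [-116.3  -17.5] y [-28.8  35.9] z [-11.5  24.3]
-100 58 [-90.8  -5.8  15.1] [-27.3  34.7] [ 1.3 24.1]
-80 44 [-70.4  30.5   9.4] [-28.6  35.7] [-2.2 22.6]
-60 44 [-45.1  -1.4  -2.8] [-27.1  32.9] [-8.5 23.1]
-40 44 [-32.2   8.8  -9.1] [-16.6  27.6] [-11.9   0.9]
-20 5 [-17.5   8.1   1.7] [ 6.3 10.4] [-2.4  3.2]
jar top 284 [449.  273.6  22.1]Traceback (most recent call last):
  File "<stdin>", line 9, in <module>
  File "sc.py", line 4, in scoop_px
    n,l,s,_=cv2.connectedComponentsWithStats(m);return l==1+s[1:,4].argmax()
                                                            ~~~~~~~~~~~~~~^^
ValueError: attempt to get argmax of an empty sequence
```

```bash
python3 - <<'E'
from sc import *
im,d=eyes.get_image("side")
cv2.imwrite("pics/a6.png",cv2.resize(im[80:260,190:440],None,fx=3,fy=3,interpolation=2))
C=np.full((*d.shape,3),np.nan);v,u=np.nonzero(d>0);C[v,u]=cloud("side",d,np.ones_like(d,bool))
g=C[scoop_px(im)];g=g[(g[:,2]>140)&(g[:,2]<200)]
f=g[g[:,2]<156];print(f.mean(0),np.percentile(g[:,2],[1,50,99]))
s=r.read_state();print(s['joint_velocities'].round(4))
# slab-side footprint: bowl silhouette in plan vs model, origin/yaw fit over bowl-height points
b=g[:,:2];
def res(p):
    c,k=np.cos(p[2]),np.sin(p[2]);l=(b-p[:2])@np.array([[c,-k],[k,c]])
    bx=np.maximum(abs(l[:,0])-40,0);by=np.maximum(abs(l[:,1])-30,0)
    return np.minimum(np.hypot(bx,by),np.hypot(np.maximum(abs(l[:,0]-95)-55,0),np.maximum(abs(l[:,1])-8,0)))
for p in([475,65,-.358],): print("outside-model mm at nominal",np.percentile(res(p),[50,90,98]).round(1))
E
```

```text
[464.29096262  62.75693385 151.15572428] [147.37413354 164.82344783 183.28370802]
[ 0.0002  0.0001 -0.0003 -0.0014 -0.0001  0.0029]
outside-model mm at nominal [0.  3.1 4.9]
```

View pics/a6.png

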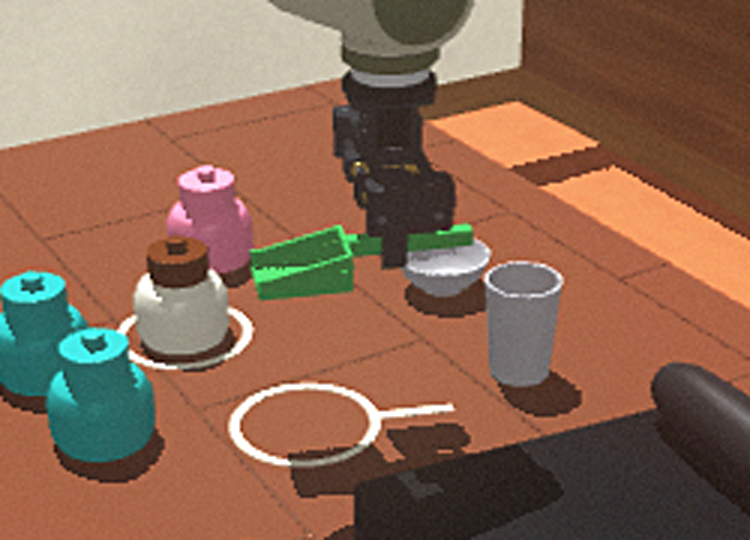

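The scoop is level at crop (305,262), open side up, above the stroked ring, with its handle parallel to the stroke. The jar is upright in the plain ring, and the tumbler and steel bowl are untouched. Handing in.

```bash
python3 -c "
from cell import hand_in,r
s=r.read_state();print(s['clock'],s['tool_pos'],s['grip_width']);print(hand_in())"
```

```text
13.525 [548.15694178  37.90711193 172.21415375] 15.919809382356425
the job is handed in; nothing more can be done
None
```

I slid the jar upright into the plain ring and let go of it. I then lifted the green scoop off the slab and handed in with the arm holding it over the stroked ring, at 13.5 s of the 48 s. No verdict was reported.

**Jar:** the last check put it at (449, 274) mm. The plain ring measured (449, 275.5) from the top camera and (449, 271) from the side camera, so the two cameras disagreed by about 4 mm on that ring. Either way the jar is about 3 mm or less off centre, against a limit of 18 mm.

**Scoop:**
- **Position:** the points seen by the side camera match a bowl at the stroked ring's centre to within about 5 mm.
- **Height and level:** its underside is about 149 mm above the ledge. It looks level and open side up.
- **Direction:** its handle points along the stroke at −20.5°, the value I used. That came from the top camera; the stroke measured −18° to −21° in most readings. One side-camera line fit gave −50°, which I discarded as spoiled by ring pixels.
- **Grip:** the fingers hold it with a 30 N grip setting at 15.9 mm opening, and the arm was still.

**Checks that failed:** the top camera could not see the scoop at the end because the arm hid it, so the final scoop check rests on the side camera and the arm's measured pose.

I saw no movement of the tumbler or steel bowl in the last picture. I did not measure the positions of the roller, tumbler or steel bowl again.

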